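Crank the kitchen press down

TASK

Fit the loose crank onto the square end of the press's screw, then wind it clockwise (seen from above) by its knob, without letting it slip off, until the steel plate is fully down on the mould and the screw comes to its stop. Do not force the crank at any time, neither while fitting it nor against the stop; leave it sitting fully on the square, let go, and do not disturb the other things on the counter.

Things in the scene. Friction and masses are not known exactly. Their poses are not given: they have to be found in the camera images.
- press: fixed screw press, base 140 x 180 x 20 mm (x, y, z); origin at the centre of its underside on the counter, z up, y along its crossbar. Two 12 mm guide rods at y = +-75 mm carry the crossbar, 40 x 178 mm, top 170 mm up. On the base stands a white mould with a wooden lid, top 71 mm up. An upright screw in the crossbar moves the plate but keeps its own height
- spindle_end (a point): centre of the top face of the screw's square end, 198 mm above the counter on the screw's axis: a steel square 14 x 14 mm, 22 mm proud of a round 28 mm collar. The square's angle about the vertical is random and NOT given by this frame, which only follows the press. Turning the screw takes about 0.2 N m (3 N at the crank's knob); it stays where it is left
- plate_top (a point): point on the upper face of the steel pressing plate (70 x 172 x 10 mm). It moves 8 mm per turn of the screw, down when turned clockwise seen from above. Fully down on the lid it is 81 mm above the press's underside, and the screw comes to a hard stop; it starts 16 to 23 mm higher, so 2 to 2.8 turns are needed
- crank: loose steel crank, about 0.4 kg, standing on its hub; origin at the centre of the hub's underside, z up, x along the arm to the knob. Hub 34 x 34 mm, 22 mm high. Arm 18 mm wide, 22 to 30 mm up, ending 79 mm from the axis. It is fully on when its underside is 18 mm below the square's top face
- socket (a point): centre of the mouth of the crank's square socket, on the hub's underside = the crank's origin, axes as the crank's. The socket is 16 mm wide, 18 mm deep, with a 2.5 mm chamfer; its sides are parallel to the crank's x and y, so it fits at any of four quarter turns
- crank_block (a point): middle of the gripping block on top of the hub, 52 mm above the hub's underside on the socket's axis; the block is 22 mm (x) by 20 mm (y), from 30 to 70 mm up; it has no freedom against the hub; grip it across the crank's y
- knob_mid (a point): middle of the crank's round upright black knob, 24 mm diameter, from 31 to 83 mm above the hub's underside, 65 mm from the socket's axis along the crank's x; this point is 58 mm up. The knob turns freely about its own vertical axis, so a fixed hand can lead it round. More than some 20 N on the knob, or a hard shove down, overloads the square
- jar: bystander: glass jar, 68 mm diameter, 110 mm high, origin under its centre
- can: bystander: food can, 66 mm diameter, 100 mm high, origin under its centre
- mug: bystander: white mug, 80 mm diameter, 90 mm high, origin under its centre
- shaker: bystander: wooden shaker, 44 mm diameter, 90 mm high, origin under its centre
- bowl: bystander: bowl, 100 mm diameter, 50 mm high, origin under its centre
- spoon: bystander: wooden spoon, 220 mm long, lying flat along its x

How it is judged:
On the way, in this order (a step that is already met when the one before it is completed fails the run):
1. the crank sits fully on the square end of the screw, upright (horizontal distance between socket and spindle_end below 0.005 m and z of socket in the frame of spindle_end below -0.011 m and angle between socket's own z axis and vertical below 0.15 rad), for 0.2 s.
2. the plate has been wound to within 10 mm of the mould's lid, the crank still fully on the square (all of step 1 and z of plate_top in the frame of press below 0.091 m), for 0.1 s.
At the end, for the whole second after the job is handed in: the plate is within 0.6 mm of fully down on the mould's lid, and the crank is at rest on the square end of the screw: hub at least 11 mm down over it, within 5 mm of its axis, upright within 0.15 rad (all of step 1 and z of plate_top in the frame of press below 0.0816 m and linear speed of crank below 0.02 m/s); the robot touches nothing.
It fails at once if the crank is forced against the press (more than 250 N between them) (contact force between crank and press above 250 N).
It fails at once if the crank comes off the square after the plate has been wound down by more than 4 mm (distance of plate_top from where it was at the start of the episode above 0.004 m and z of socket in the frame of spindle_end above -0.006 m).
It fails at once if one of the other things on the counter is moved by more than 30 mm (distance of any of jar, can, mug, shaker, bowl, spoon from where it was at the start of the episode above 0.03 m).
It also fails if it takes over 72 s, if anything falls off the work surface, if the arm or the gripper's body presses on something with over 40 N, if the wrist force passes 120 N, or if a joint passes its speed limit or range.

ROBOT

A 6-joint arm with a two-finger parallel gripper is mounted at the origin on the work surface. World frame = base frame: x ahead of the robot, y to its left, z up, the work surface at z = 0. Lengths are in m, angles in rad, forces in N, time in s.
With the tool pointing down it reaches from about 0.35 to 0.925 m from the base axis. Payload 6.4 kg.
Tool frame: the origin (TCP) lies on the centre line of the jaws, within the pads' length; the fingertips stand 14 mm ahead of it and the grasp point (between the pads) lies 5 mm behind it; z points along the fingers, y is the line along which they close (so a half turn about z gives the same grasp; the last joint's range is limited). The gripper opens to 94 mm and grips with 3 to 60 N. Pads are 16 mm wide; open, the fingers measure 119 mm over their backs; the gripper's body (75 mm by 177 mm) begins 78 mm behind the grasp point.
Start: joints at [1.087, 0.245, 1.558, -0, 1.339, -0.174], TCP at [0.198, 0.619, 0.19] pointing down, gripper open.
Joint ranges: [-3.13, 3.13], [-1.02, 2.26], [0.13, 2.54], [-0.95, 4.09], [0.21, 2.88], [-2.74, 2.74]. Speed limits (rad/s): [2.57, 2.57, 3.14, 3.14, 3.14, 3.14].

INTERFACE

Orientations are given as a unit quaternion [x, y, z, w].
In Python, from plant import ctrl gives the robot as it stands.
- The arm moves only by the tool apply_moves, never from a script. Its argument "increments" is a list of rows, each a list of 2 entries, a list of its own where there are three numbers: the shift along the tool's x, y, z in m, then the turn about the tool's z in rad. A call has 1 to 10 rows; each row shifts and turns the commanded pose from where the row before left it, along the tool's axes as they then stand; what a row does not reach is not made up. A row lasts 1/10 s, in which the tool goes at most 50 mm and 8.59 degrees, less where a joint would pass 70% of its speed; a pose out of reach is approached as far as the arm can. A call is refused whole if a number of a shift passes 0.05 or a number of a turn 0.15, either way. A call with a gripper value outside its range is refused whole. "hand" is the finger opening in m, from 0 to 0.094, set as the call begins (left out, the last holds). The fingers move at their own pace and stop on an object; "squeeze" is the grip in N (left out, the last holds). Time passes only in rows, so rows that do not move let the fingers close. It gives the time, the measured TCP pose, the force, the opening and the grip force at its end, in the units of the state.
- ctrl.state(): the state, without advancing time (a new reading comes with each control period).
- ctrl.grab_frame(name): name is "side" or "top" or "wrist"; returns the picture (420x560x3 uint8, blue, green, red); there is no depth.
- ctrl.camera_model(name): a dict with "camera_matrix" (3x3 intrinsics, pixels), "R" (3x3) and "t" (3): a world point X has camera coordinates R X + t. Camera axes: x right, y down, z forward; pixel columns grow to the right and rows downward; lengths in m; the calibration is good to about 2 mm. A picture is of the moment at which its call begins: read the wrist's pose just before it. camera_model takes no time and is no camera call; for the wrist camera it gives the pose at the moment of the call.
- ctrl.hand_in(): hands the job in; it is judged then, once.
The state is a dict: "time": time; "q": joint angles; "qd": joint speeds; "joint_torque": joint torques, N m; "tcp_pos": TCP position; "tcp_rot": TCP orientation; "ft_force": force on the tool from outside, world axes, zero at the start; "ft_torque": the same for the moment, N m; "opening": opening from 0.0 (shut) to 1.0 (fully open); "finger_force": force on a finger pad.
Only numpy, scipy, OpenCV 4.12 (cv2) and the standard library are available. Lean on these libraries where they do the work, as an engineer would, in place of code of your own. Each camera call takes 0.05 s, during which the arm holds its last target. There are 200 camera calls.

## Working session

There is one attempt and no reset: what is moved stays moved. The work goes in short steps, Python scripts to look and compute and a tool call to move; the robot and the scene stay as the last step left them, time stands still between calls to the robot, and variables do not carry over. Pictures are saved under pics/ and viewed, at most 10 in all, crops included, and the job is handed in when it is done.

Besides the shell and the picture viewer there is one more tool, called after ">>>" as name([rows], argument=value, ...), one row to a line, values as JSON. apply_moves: Moves the arm, as the interface text tells. Its arguments: {"type":"object","properties":{"increments":{"type":"array","items":{"type":"array"}},"hand":{"type":"number"},"squeeze":{"type":"number"}},"required":["increments"]}

```bash
mkdir -p pics; ls; python3 - <<'E'
from plant import ctrl
import cv2,numpy as np
for n in ("top","side"):
    cv2.imwrite(f"pics/{n}0.png",ctrl.grab_frame(n))
    m=ctrl.camera_model(n);print(n,np.round(m["camera_matrix"],1).tolist(),np.round(m["R"],3).tolist(),np.round(m["t"],3).tolist())
print(ctrl.state())
E
```

```text
pics
top [[440.0, 0.0, 281.7], [0.0, 440.0, 207.5], [0.0, 0.0, 1.0]] [[-0.008, -1.0, 0.008], [-0.999, 0.008, -0.05], [0.05, -0.008, -0.999]] [-0.029, 0.567, 1.244]
side [[405.7, 0.0, 285.0], [0.0, 405.7, 204.9], [0.0, 0.0, 1.0]] [[0.85, -0.526, -0.018], [-0.299, -0.454, -0.839], [0.433, 0.719, -0.544]] [-0.483, 0.253, 0.838]
{'time': 0.1, 'q': array([ 1.08688698e+00,  2.45740241e-01,  1.55887130e+00, -4.79217511e-06,
        1.33874365e+00, -1.74114748e-01]), 'qd': array([ 0.00031018, -0.00235001, -0.00469706, -0.00081776,  0.00155043,
       -0.00015258]), 'joint_torque': array([-6.70776863e-04, -4.16915452e+01, -3.15526056e+01,  6.87514152e-02,
        3.09666165e-02, -5.44910029e-05]), 'tcp_pos': array([0.1978945 , 0.61853981, 0.18866934]), 'tcp_rot': array([ 1.54278021e-01,  9.88027082e-01, -8.34751861e-04, -2.82538614e-04]), 'ft_force': array([ 0.26772906,  0.60275585, -0.10095126]), 'ft_torque': array([ 0.07370682, -0.02548682,  0.04148589]), 'finger_force': 0.0, 'opening': 1.000870480143207}
```

View pics/top0.png

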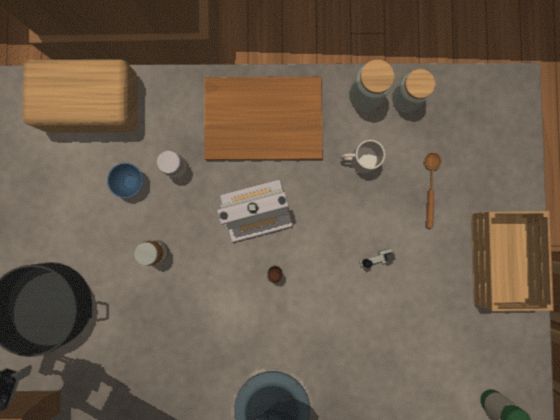

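View pics/side0.png

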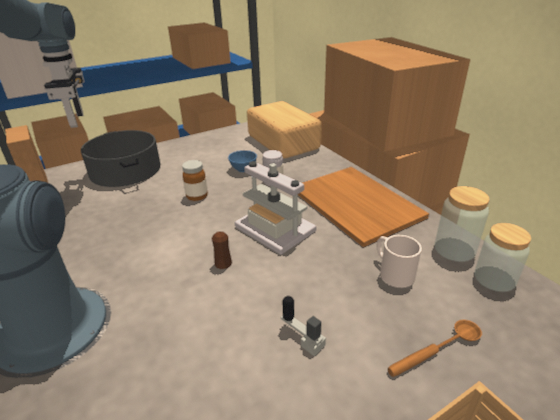

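The top picture shows the press at about (252,208), with the crank's hub at (388,257) and its knob at (367,263). The side picture agrees: knob at (288,305), gripping block at (314,327).

```bash
cat > h.py <<'E'
from plant import ctrl
import cv2,numpy as np
from scipy.spatial.transform import Rotation as Ro
def ray(n,uv,z,m=None):
    m=m or ctrl.camera_model(n); K,R,t=(np.array(m[k]) for k in("camera_matrix","R","t"))
    d=R.T@np.linalg.solve(K,[uv[0],uv[1],1]); c=-R.T@t
    return c+d*(z-c[2])/d[2]
def proj(m,X):
    K,R,t=(np.array(m[k]) for k in("camera_matrix","R","t"))
    p=K@(R@np.asarray(X)+t); return p[:2]/p[2]
def yaw(s=None):  # heading of tool x in world
    s=s or ctrl.state(); x=Ro.from_quat(s["tcp_rot"]).as_matrix()[:,0]; return np.arctan2(x[1],x[0])
def togo(X):  # world target -> shift in tool axes
    s=ctrl.state(); return Ro.from_quat(s["tcp_rot"]).as_matrix().T@(np.asarray(X)-s["tcp_pos"])
E
python3 - <<'E'
from h import *
np.set_printoptions(precision=3,suppress=True)
for nm,uv,z in (("blk",(390,256),.07),("knob",(367,263),.083),("sp",(252.5,207.5),.198),("rodL",(224,215),.17),("rodR",(282,200),.17)):
    print(nm,ray("top",uv,z))
print("blk side",ray("side",(314,322),.07),"knob side",ray("side",(288,299),.083),"sp side",ray("side",(273.5,179),.198))
s=ctrl.state();print(yaw(s),Ro.from_quat(s["tcp_rot"]).as_matrix())
m=ctrl.camera_model("wrist");R=Ro.from_quat(s["tcp_rot"]).as_matrix()
print(m, "cam in tool",R.T@(-np.array(m["R"]).T@m["t"]-s["tcp_pos"]), np.array(m["R"])@R)
im=cv2.imread("pics/top0.png")
a=cv2.resize(im[175:250,205:305],None,fx=4,fy=4,interpolation=cv2.INTER_CUBIC)
b=cv2.resize(im[220:295,330:430],None,fx=4,fy=4,interpolation=cv2.INTER_CUBIC)
cv2.imwrite("pics/crop1.png",np.hstack([a,b]))
E
```

```text
blk [ 0.43  -0.327  0.07 ]
knob [ 0.412 -0.262  0.083]
sp [0.558 0.039 0.198]
rodL [0.542 0.112 0.17 ]
rodR [ 0.578 -0.034  0.17 ]
blk side [ 0.428 -0.33   0.07 ] knob side [ 0.412 -0.266  0.083] sp side [ 0.526 -0.024  0.198]
2.831798902551925 [[-0.952  0.305 -0.001]
 [ 0.305  0.952 -0.002]
 [ 0.    -0.002 -1.   ]]
{'camera_matrix': array([[303.133,   0.   , 277.304],
       [  0.   , 303.133, 208.216],
       [  0.   ,   0.   ,   1.   ]]), 'R': array([[ 0.305,  0.952, -0.002],
       [ 0.915, -0.292,  0.279],
       [ 0.266, -0.087, -0.96 ]]), 't': array([-0.65 , -0.03 ,  0.392])} cam in tool [ 0.081  0.    -0.195] [[ 0.    1.   -0.  ]
 [-0.96 -0.   -0.28]
 [-0.28  0.    0.96]]
```

View pics/crop1.png

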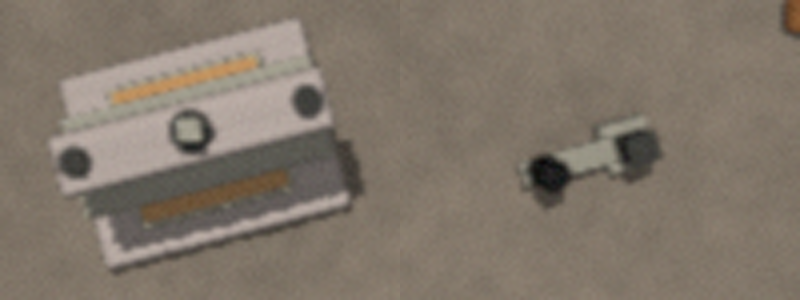

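The crop puts the screw's square at top pixel (252.5,207.5). The crank's block is at (389.5,257) and its knob at (367,263.5), so the crank's heading is about 105°. First move: rise and turn the hand towards that heading.

>>> apply_moves([
  [[0,0,-0.011],0.1],
  [[0,0,-0.011],0.1],
  [[0,0,-0.011],0.1],
  [[0,0,-0.011],0.1],
  [[0,0,-0.011],0.1],
  [[0,0,-0.011],0.1],
  [[0,0,-0.011],0.1],
  [[0,0,-0.011],0.1],
  [[0,0,-0.011],0.1],
  [[0,0,-0.011],0.1],
], hand=0.05)

```text
time: 1.1
tcp_pos: [0.198, 0.6188, 0.2994]
tcp_rot: [0.611, 0.792, -0.001, 0.0]
ft_force: [0.2, 0.3, -1.0]
opening: 0.532
finger_force: 0.0
```

```bash
python3 - <<'E'
from h import *
s=ctrl.state();print(s["tcp_pos"],yaw(s),togo([.558,.039,.3]),s["q"])
E
```

```text
[0.19800614 0.61880858 0.29941692] 1.8276792659516652 [-6.52245927e-01  2.00870923e-01 -1.88508440e-04] [1.08691461e+00 1.79426805e-01 1.43564162e+00 2.42247069e-05
 1.52770655e+00 8.30030966e-01]
```

>>> apply_moves([
  [[-0.0435,0.0134,0],0],
  [[-0.0435,0.0134,0],0],
  [[-0.0435,0.0134,0],0],
  [[-0.0435,0.0134,0],0],
  [[-0.0435,0.0134,0],0],
  [[-0.0435,0.0134,0],0],
  [[-0.0435,0.0134,0],0],
  [[-0.0435,0.0134,0],0],
  [[-0.0435,0.0134,0],0],
  [[-0.0435,0.0134,0],0],
])

```text
time: 2.1
tcp_pos: [0.4403, 0.2316, 0.2994]
tcp_rot: [0.609, 0.793, -0.0, -0.0]
ft_force: [0.4, 0.1, -0.2]
opening: 0.534
finger_force: 0.0
```

>>> apply_moves([
  [[-0.0435,0.0134,0],0],
  [[-0.0435,0.0134,0],0],
  [[-0.0435,0.0134,0],0],
  [[-0.0435,0.0134,0],0],
  [[-0.0435,0.0134,0],0],
  [[0,0,0],0],
  [[0,0,0],0],
])

```text
time: 2.8
tcp_pos: [0.5605, 0.04, 0.2989]
tcp_rot: [0.61, 0.793, -0.0, -0.001]
ft_force: [-0.6, 0.5, 1.3]
opening: 0.531
finger_force: 0.0
```

```bash
python3 - <<'E'
from h import *
s=ctrl.state();print(s["tcp_pos"],yaw(s),s["q"])
m=ctrl.camera_model("wrist"); im=ctrl.grab_frame("wrist"); cv2.imwrite("pics/w1.png",im)
np.save("w1.npy",m,allow_pickle=True)
u=proj(m,[.558,.039,.198]);print(u)
x,y=(u-45).astype(int).clip(0); print(x,y)
cv2.imwrite("pics/w1c.png",np.hstack([cv2.resize(im,None,fx=.7,fy=.7),np.pad(cv2.resize(im[y:y+90,x:x+90],(294,294),interpolation=cv2.INTER_CUBIC),((0,0),(0,0),(0,0)))]) if 0 else cv2.resize(im[y:y+90,x:x+90],(540,540),interpolation=cv2.INTER_CUBIC))
E
```

```text
[0.56054074 0.04003901 0.29889006] 1.8301186994799101 [-1.30622865e-01 -3.11629163e-02  1.65873769e+00  3.70078904e-04
  1.51569549e+00 -3.89966621e-01]
[273.73103599 204.32411807]
228 159
```

View pics/w1c.png

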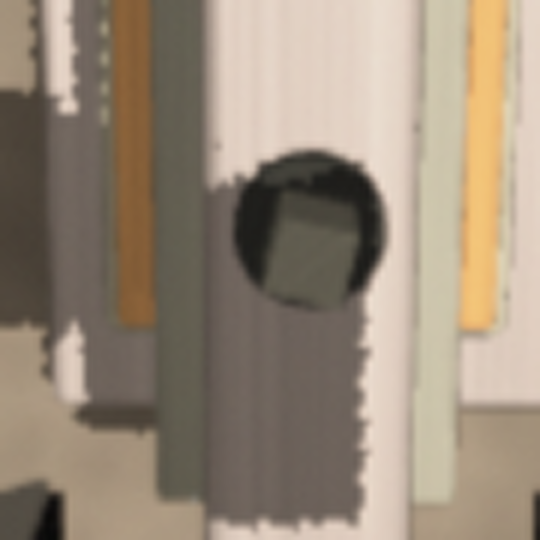

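The view shows the square's top face, with crop corners near (275,216), (360,234), (347,306) and (262,288). Its centre is near (311,261).

```bash
python3 - <<'E'
from h import *
m=np.load("w1.npy",allow_pickle=True).item()
c=[(275,216),(360,234),(347,306),(262,288)]
P=np.array([ray(0,(np.array(p)+.5)/6-.5+[228,159],.198,m)for p in c]);print(P,P.mean(0))
for i in range(4):
    d=P[(i+1)%4]-P[i];print(np.linalg.norm(d),np.degrees(np.arctan2(d[1],d[0])))
print(ray(0,(np.array([310,231])+.5)/6-.5+[228,159],.176,m))
im=cv2.imread("pics/top0.png"); print(togo([.429,-.327,.25]),ray("top",(389.5,256.8),.07),ray("top",(367.3,263.5),.083))
E
```

```text
[[0.5551285  0.04872304 0.198     ]
 [0.56968129 0.04938293 0.198     ]
 [0.57089338 0.03668547 0.198     ]
 [0.55616994 0.03605323 0.198     ]] [0.56296828 0.04271117 0.198     ]
0.014567741484095615 2.596294933073737
0.012755189716973132 -84.54709606599933
0.014737013735882312 -177.54120493706077
0.012712533937472459 94.6990497832361
[0.56296484 0.04241812 0.176     ]
[-0.32165743 -0.221677    0.04911654] [ 0.42747788 -0.32601454  0.07      ] [ 0.4108918  -0.26252995  0.083     ]
```

>>> apply_moves([
  [[-0.0357,-0.0246,0],0],
  [[-0.0357,-0.0246,0],0],
  [[-0.0357,-0.0246,0],0],
  [[-0.0357,-0.0246,0],0],
  [[-0.0357,-0.0246,0.02],0],
  [[-0.0357,-0.0246,0.02],0],
  [[-0.0357,-0.0246,0.02],0],
  [[-0.0357,-0.0246,0.02],0],
  [[-0.0357,-0.0246,0.02],0],
  [[0,0,0.02],0],
])

```text
time: 3.85
tcp_pos: [0.4287, -0.3293, 0.1793]
tcp_rot: [0.61, 0.792, -0.0, 0.001]
ft_force: [1.0, 1.4, 0.1]
opening: 0.53
finger_force: 0.0
```

>>> apply_moves([
  [[0,0,0.02],0],
  [[0,0,0],0],
  [[0,0,0],0],
])

```text
time: 4.15
tcp_pos: [0.4302, -0.3259, 0.1601]
tcp_rot: [0.608, 0.794, 0.0, -0.0]
ft_force: [0.6, 0.7, 0.0]
opening: 0.53
finger_force: 0.0
```

```bash
python3 - <<'E'
from h import *
s=ctrl.state();print(s["tcp_pos"],yaw(s),s["q"])
m=ctrl.camera_model("wrist"); im=ctrl.grab_frame("wrist"); cv2.imwrite("pics/w2.png",im)
np.save("w2.npy",m,allow_pickle=True)
u=proj(m,[.428,-.327,.07]);print(u)
x,y=(u-90).astype(int).clip(0); print(x,y)
cv2.imwrite("pics/w2c.png",cv2.resize(im[y:y+180,x:x+180],(540,540),interpolation=cv2.INTER_CUBIC))
E
```

```text
[ 0.43021278 -0.32586812  0.16009442] 1.8336095835557698 [-8.58493340e-01  1.58951139e-02  1.86635084e+00  1.06102286e-04
  1.25937208e+00 -1.12133911e+00]
[273.72795632 207.32891346]
183 117
```

View pics/w2c.png

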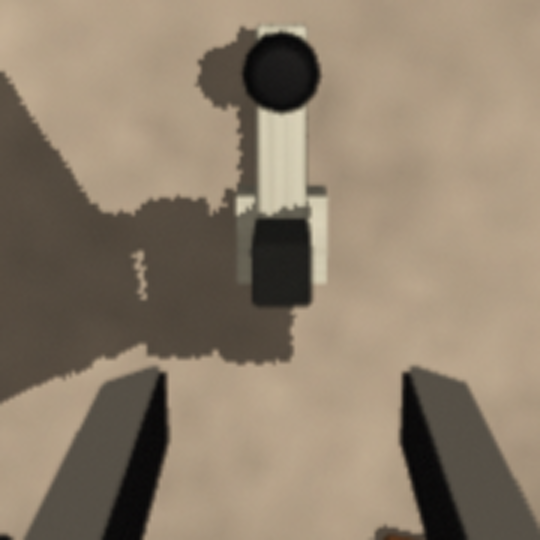

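The crank lies straight in the view. The knob is at (282,72) and the top of the block at (282,277). The jaws are centred near x=284 and the heading matches.

```bash
python3 - <<'E'
from h import *
m=np.load("w2.npy",allow_pickle=True).item()
f=lambda p,z:ray(0,(np.array(p)+.5)/3-.5+[183,117],z,m)
b=f((282,277),.07);k=f((282,72),.083);d=k-b
print(b,k,np.hypot(*d[:2]),np.arctan2(d[1],d[0]),togo([*b[:2],.05]))
E
```

```text
[ 0.43121718 -0.32789833  0.07      ] [ 0.41405479 -0.26384467  0.083     ] 0.0663130301189929 1.8325850668507604 [-1.39026732e-03  1.06281279e-04  1.10919167e-01]
```

>>> apply_moves([
  [[-0.0014,0,0.02],0],
  [[0,0,0.02],0],
  [[0,0,0.02],0],
  [[0,0,0.02],0],
  [[0,0,0.02],0],
  [[0,0,0.01],0],
  [[0,0,0],0],
  [[0,0,0],0],
])

```text
time: 5.0
tcp_pos: [0.4309, -0.3289, 0.051]
tcp_rot: [0.609, 0.793, -0.0, 0.001]
ft_force: [0.0, -0.7, -0.1]
opening: 0.528
finger_force: 0.0
```

>>> apply_moves([
  [[0,0,0],0],
  [[0,0,0],0],
  [[0,0,0],0],
  [[0,0,0],0],
  [[0,0,0],0],
  [[0,0,0],0],
], hand=0.0, squeeze=40)

```text
time: 5.6
tcp_pos: [0.4301, -0.3286, 0.05]
tcp_rot: [0.609, 0.793, -0.0, 0.0]
ft_force: [-0.5, -0.0, 1.9]
opening: 0.204
finger_force: 40.0
```

>>> apply_moves([
  [[0,0,-0.01],0],
  [[0,0,-0.03],0],
  [[0,0,-0.03],0],
  [[0,0,-0.03],0],
  [[0,0,-0.03],0],
  [[0,0,-0.03],0],
  [[0,0,-0.03],0],
  [[0,0,-0.03],0],
  [[0,0,-0.02],0],
  [[0,0,0],0.1],
])

```text
time: 6.6
tcp_pos: [0.4309, -0.3291, 0.2932]
tcp_rot: [0.649, 0.761, -0.0, 0.003]
ft_force: [0.2, -0.8, -5.0]
opening: 0.201
finger_force: 40.0
```

>>> apply_moves([
  [[0,0,0],0.09],
  [[0,0,0],0],
])

```text
time: 6.8
tcp_pos: [0.4297, -0.3278, 0.289]
tcp_rot: [0.681, 0.732, 0.0, -0.001]
ft_force: [-0.5, -0.1, -5.1]
opening: 0.202
finger_force: 40.0
```

```bash
python3 - <<'E'
from h import *
s=ctrl.state();print(s["tcp_pos"],yaw(s),togo([.562,.042,.29]),s["opening"],s["ft_force"])
E
```

```text
[ 0.42967588 -0.32778805  0.2890174 ] 1.642038184792392 [ 0.35943199  0.15831004 -0.00064554] 0.2021629987669803 [-0.49123077 -0.05188374 -5.09031818]
```

>>> apply_moves([
  [[0.0359,0.0159,0],0],
  [[0.0359,0.0159,0],0],
  [[0.0359,0.0159,0],0],
  [[0.0359,0.0159,0],0],
  [[0.0359,0.0159,0],0],
  [[0.0359,0.0159,0],0],
  [[0.0359,0.0159,0],0],
  [[0.0359,0.0159,0],0],
  [[0.0359,0.0159,0],0],
  [[0.0359,0.0159,0],0],
])

```text
time: 7.8
tcp_pos: [0.563, 0.0428, 0.289]
tcp_rot: [0.681, 0.733, -0.0, -0.001]
ft_force: [0.3, -0.1, -4.3]
opening: 0.201
finger_force: 40.0
```

>>> apply_moves([
  [[0,0,0.01],0],
  [[0,0,0.01],0],
  [[0,0,0.01],0],
  [[0,0,0],0],
  [[0,0,0],0],
])

```text
time: 8.3
tcp_pos: [0.5629, 0.0401, 0.2592]
tcp_rot: [0.682, 0.731, -0.0, -0.0]
ft_force: [-1.2, 0.1, -3.7]
opening: 0.205
finger_force: 40.0
```

```bash
python3 - <<'E'
from h import *
s=ctrl.state();print(s["tcp_pos"],yaw(s),togo([.563,.042,.26]),s["opening"],s["ft_force"])
im=ctrl.grab_frame("side"); m=ctrl.camera_model("side")
p=s["tcp_pos"]; print(proj(m,p-[0,0,.05]),proj(m,[.563,.0425,.198]))
x,y=225,125
cv2.imwrite("pics/s2.png",cv2.resize(im[y:y+100,x:x+100],(600,600),interpolation=cv2.INTER_CUBIC))
E
```

```text
[0.56285118 0.04007791 0.25916393] 1.640563798742871 [ 0.00190714  0.00028161 -0.00083613] 0.2048786772412982 [-1.15546377  0.14708649 -3.74153324]
[273.02603352 160.44635714] [272.73865066 164.11484836]
```

View pics/s2.png

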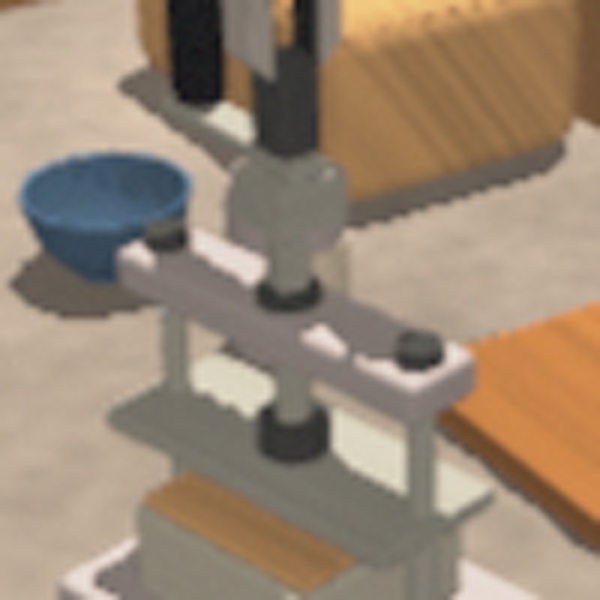

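The side view shows the hub standing straight over the square, at crop (290,200) with the screw at (290,270). Now lower it slowly, watching the force.

>>> apply_moves([
  [[0.0015,0,0.002],0],
  [[0,0,0.003],0],
  [[0,0,0.003],0],
  [[0,0,0.002],0],
  [[0,0,0.002],0],
  [[0,0,0],0],
])

```text
time: 8.95
tcp_pos: [0.5629, 0.0426, 0.2472]
tcp_rot: [0.682, 0.732, -0.0, -0.0]
ft_force: [-0.9, 0.2, -4.9]
opening: 0.202
finger_force: 40.0
```

>>> apply_moves([
  [[0,0,0.001],0],
  [[0,0,0.001],0],
  [[0,0,0.001],0],
  [[0,0,0.001],0],
  [[0,0,0],0],
])

```text
time: 9.45
tcp_pos: [0.563, 0.0425, 0.2435]
tcp_rot: [0.682, 0.732, -0.0, -0.0]
ft_force: [-0.8, -0.3, -4.5]
opening: 0.201
finger_force: 40.0
```

Entered 4–5 mm with no contact force. I'll keep lowering.

>>> apply_moves([
  [[0,0,0.0015],0],
  [[0,0,0.0015],0],
  [[0,0,0.0015],0],
  [[0,0,0.0015],0],
  [[0,0,0],0],
])

```text
time: 9.95
tcp_pos: [0.563, 0.0425, 0.2373]
tcp_rot: [0.682, 0.732, -0.0, -0.0]
ft_force: [-0.4, 0.7, -5.5]
opening: 0.205
finger_force: 40.0
```

>>> apply_moves([
  [[0,0,0.0015],0],
  [[0,0,0.0015],0],
  [[0,0,0.0015],0],
  [[0,0,0.0005],0],
  [[0,0,0],0],
])

```text
time: 10.45
tcp_pos: [0.5631, 0.0425, 0.2325]
tcp_rot: [0.682, 0.732, -0.0, -0.0]
ft_force: [-0.0, 0.1, -4.3]
opening: 0.202
finger_force: 40.0
```

>>> apply_moves([
  [[0,0,0.001],0],
  [[0,0,0.0005],0],
  [[0,0,0.0005],0],
  [[0,0,0],0],
])

```text
time: 10.85
tcp_pos: [0.5631, 0.0425, 0.2306]
tcp_rot: [0.682, 0.732, -0.0, -0.0]
ft_force: [0.5, 0.2, -5.0]
opening: 0.205
finger_force: 40.0
```

>>> apply_moves([
  [[0,0,0],0],
  [[0,0,0],0],
  [[0,0,0],0],
  [[0,0,-0.01],0],
  [[0,0,-0.02],0],
  [[0,0,-0.02],0],
  [[0,0,-0.02],0],
  [[0.015,0,0],0],
  [[0.015,0,0],0],
  [[0,0,0],0],
], hand=0.045)

```text
time: 11.85
tcp_pos: [0.5602, 0.0746, 0.2995]
tcp_rot: [0.681, 0.733, -0.0, -0.001]
ft_force: [-0.0, -0.1, -0.4]
opening: 0.475
finger_force: 0.0
```

```bash
python3 - <<'E'
from h import *
s=ctrl.state();print(s["tcp_pos"],yaw(s),s["q"],s["ft_force"])
m=ctrl.camera_model("wrist"); im=ctrl.grab_frame("wrist"); cv2.imwrite("pics/w3.png",im)
np.save("w3.npy",m,allow_pickle=True)
u=proj(m,[.561,.08,.25]);print(u)
x,y=(u-100).astype(int).clip(0); print(x,y)
cv2.imwrite("pics/w3c.png",cv2.resize(im[y:y+200,x:x+200],(600,600),interpolation=cv2.INTER_CUBIC))
E
```

```text
[0.56018414 0.07462706 0.29951008] 1.6445058492477727 [-6.83866673e-02 -2.35648581e-02  1.65019553e+00  4.46492258e-04
  1.51682952e+00 -1.42121320e-01] [-0.0101803  -0.12781997 -0.42706969]
[277.57862168 214.28982878]
177 114
```

View pics/w3c.png

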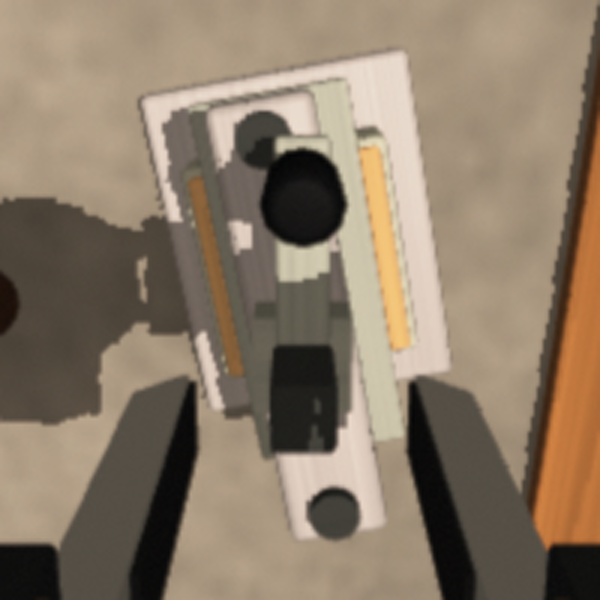

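The crank sits on the screw with its arm straight ahead in the view. The knob's top is at (303,193) and the top of the block at (303,420).

```bash
python3 - <<'E'
from h import *
m=np.load("w3.npy",allow_pickle=True).item()
f=lambda p,z:ray(0,(np.array(p)+.5)/3-.5+[177,114],z,m)
b=f((303,420),.25);k=f((303,193),.263);d=k-b
print(b,k,np.hypot(*d[:2]),np.arctan2(d[1],d[0]),togo([*k[:2],.234]))
E
```

```text
[0.56375408 0.04389703 0.25      ] [0.55861484 0.1133452  0.263     ] 0.06963806595302903 1.6446627804219893 [0.03953638 0.00145423 0.06530754]
```

>>> apply_moves([
  [[0.0175,0.0015,0],0],
  [[0.0175,0,0],0],
  [[0,0,0.015],0],
  [[0,0,0.015],0],
  [[0,0,0.015],0],
  [[0,0,0.01],0],
  [[0,0,0.008],0],
  [[0,0,0],0],
  [[0,0,0],0],
])

```text
time: 12.8
tcp_pos: [0.5602, 0.1073, 0.2379]
tcp_rot: [0.682, 0.732, 0.0, 0.0]
ft_force: [0.0, 0.5, -0.2]
opening: 0.474
finger_force: 0.0
```

>>> apply_moves([
  [[0,0,0],0],
  [[0,0,0],0],
  [[0,0,0],0],
  [[0,0,0],0],
  [[0,0,0],0],
], hand=0.0, squeeze=12)

```text
time: 13.3
tcp_pos: [0.5601, 0.1075, 0.2379]
tcp_rot: [0.682, 0.732, 0.0, 0.0]
ft_force: [-0.4, 0.8, 0.3]
opening: 0.218
finger_force: 11.3
```

```bash
cat > st.py <<'E'
from h import *
import sys
s=ctrl.state();c=np.array([float(sys.argv[1]),float(sys.argv[2])]) if len(sys.argv)>2 else np.array([.563,.0425])
y=yaw(s);d=s["tcp_pos"][:2]-c;a=np.arctan2(d[1],d[0]);rad=d/np.hypot(*d);F=s["ft_force"]
print("pos",s["tcp_pos"],"r",np.hypot(*d),"ang-yaw deg",np.degrees(a-y),"yaw",y,"Frad",F[:2]@rad,"Fcw",F[:2]@[rad[1],-rad[0]],"Fz",F[2],s["opening"],s["time"],"q",s["q"])
E
python3 st.py
```

```text
pos [0.56011758 0.10754135 0.2378751 ] r 0.06510519139185825 ang-yaw deg -1.5331686111385456 yaw 1.6418429740501368 Frad 0.8528374440322499 Fcw -0.36913926384816786 Fz 0.2905276364783086 0.21835317109168556 13.3 q [-9.14053994e-03  2.14663983e-02  1.71572168e+00  1.93899523e-04
  1.40399730e+00 -8.02193075e-02]
```

```bash
python3 - <<'E'
from h import *
im=ctrl.grab_frame("wrist"); m=ctrl.camera_model("wrist");s=ctrl.state()
print(proj(m,[.5586,.1075,.263]),proj(m,[.563,.0425,.25]),proj(m,s["tcp_pos"]))
im2=ctrl.grab_frame("side")
a=cv2.resize(im[90:390,130:430],(400,400),interpolation=cv2.INTER_CUBIC)
b=cv2.resize(im2[110:210,220:320],(400,400),interpolation=cv2.INTER_CUBIC)
cv2.imwrite("pics/w4c.png",np.hstack([a,b]))
E
```

```text
[273.02953098 258.87073663] [273.31972453 334.17678672] [275.73701419 242.98290911]
```

View pics/w4c.png

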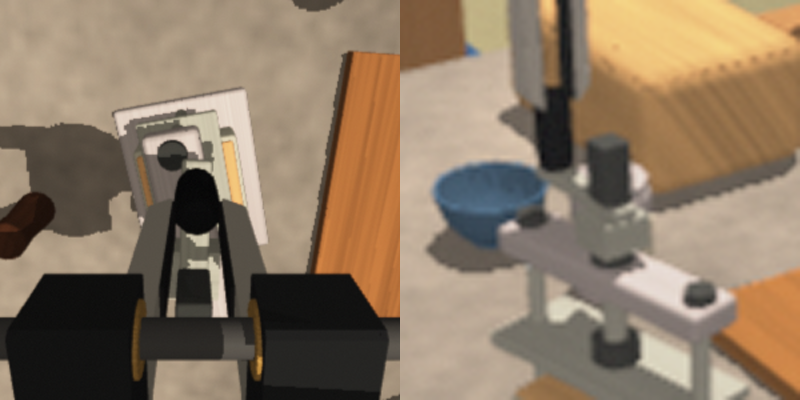

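```bash
python3 - <<'E'
from h import *
np.set_printoptions(precision=4,suppress=True)
m4=ctrl.camera_model("wrist");m3=np.load("w3.npy",allow_pickle=True).item()
c3=lambda p:(np.array(p)+.5)/3-.5+[177,114]
c4=lambda p:(np.array(p)+.5)*.75-.5+[130,90]
for n,p3,p4,z in (("rod",(262,138),(172,155),.178),("knob",(303,193),(198,203),.263),("base TL",(140,98),(113,110),.02),("base TR",(407,50),(243,88),.02)):
    print(n,ray(0,c3(p3),z,m3),ray(0,c4(p4),z,m4))
for z in (.25,): 
    print("blk w3 face rows",[ray(0,c3((303,r)),z,m3)[1] for r in (345,385,452)],"w4",[ray(0,c4((195,r)),z,m4)[1] for r in (270,305)])
    print("w4 lower",[ray(0,c4((195,r)),.22,m4)[1] for r in (270,305)])
s=ctrl.state();print("cam",-m4["R"].T@m4["t"]-s["tcp_pos"])
E
```

```text
rod [0.5441 0.1158 0.178 ] [0.5445 0.116  0.178 ]
knob [0.5586 0.1133 0.263 ] [0.5611 0.1188 0.263 ]
base TL [0.4746 0.1113 0.02  ] [0.4746 0.1142 0.02  ]
base TR [0.6087 0.1451 0.02  ] [0.6056 0.1461 0.02  ]
blk w3 face rows [np.float64(0.06714459744352101), np.float64(0.05488935380145518), np.float64(0.03361926291465922)] w4 [np.float64(0.076403680014085), np.float64(0.055567811678341544)]
w4 lower [np.float64(0.05786589246978857), np.float64(0.03360758925843638)]
cam [-0.0047  0.0817  0.1948]
```

The jaws hold the knob. Rod positions agree between the two wrist views, so the calibration is sound. I'll start winding gently along a 65 mm circle.

>>> apply_moves([
  [[-0.0006,0.0085,0],0],
  [[-0.0018,0.0083,0],0],
  [[-0.003,0.008,0],0],
  [[-0.0038,0.0076,0],0],
])

```text
time: 13.8
tcp_pos: [0.5936, 0.1006, 0.2378]
tcp_rot: [0.681, 0.732, -0.0, -0.0]
ft_force: [-3.4, 1.2, 2.4]
opening: 0.22
finger_force: 11.9
```

```bash
python3 st.py .563 .0435
```

```text
pos [0.59360614 0.10061938 0.23776319] r 0.06480246220477962 ang-yaw deg -32.2685954987086 yaw 1.6420923780156527 Frad -0.5847210443536978 Fcw -3.5290230681564188 Fz 2.408819564658554 0.21987691809841511 13.8 q [-2.04198246e-02  9.81291257e-02  1.63576788e+00  4.07249327e-04
  1.40837971e+00 -9.17820160e-02]
```

>>> apply_moves([
  [[-0.0106,0.0133,0],0],
  [[-0.0136,0.0101,0],0],
  [[-0.0158,0.0062,0],0],
  [[-0.0169,0.0019,0],0],
  [[-0.0168,-0.0025,0],0],
])

```text
time: 14.3
tcp_pos: [0.6289, 0.0275, 0.2385]
tcp_rot: [0.682, 0.732, 0.002, 0.002]
ft_force: [2.7, 2.8, 2.5]
opening: 0.215
finger_force: 11.6
```

```bash
python3 st.py .563 .0435
```

```text
pos [0.62893571 0.02747109 0.23848698] r 0.06785605266729443 ang-yaw deg -107.7076777997607 yaw 1.6413803740212396 Frad 1.9771080673737649 Fcw -3.3600636091175975 Fz 2.4700732262788865 0.21530991580217507 14.3 q [-1.36451736e-01  1.58837852e-01  1.56782622e+00  5.78842883e-04
  1.41045009e+00 -2.07127734e-01]
```

>>> apply_moves([
  [[-0.0156,-0.0068,0],0],
  [[-0.0133,-0.0106,0],0],
  [[-0.0101,-0.0136,0],0],
  [[-0.0062,-0.0158,0],0],
  [[-0.0019,-0.0169,0],0],
])

```text
time: 14.8
tcp_pos: [0.5684, -0.0269, 0.2397]
tcp_rot: [0.682, 0.731, -0.0, 0.005]
ft_force: [4.3, -4.0, 4.8]
opening: 0.215
finger_force: 12.2
```

```bash
python3 st.py .563 .0435
```

```text
pos [ 0.56837901 -0.02692743  0.2396821 ] r 0.07063254711365456 ang-yaw deg -179.57188621500904 yaw 1.6395530315338918 Frad 4.314916403685905 Fcw -3.984111662242408 Fz 4.840074891612047 0.2152387034165396 14.8 q [-0.24399469  0.01205921  1.72199058 -0.00487282  1.39906294 -0.31196269]
```

>>> apply_moves([
  [[0,0,0],0],
  [[0,0,0],0],
])

```text
time: 15.0
tcp_pos: [0.5672, -0.0269, 0.2396]
tcp_rot: [0.682, 0.731, -0.002, 0.004]
ft_force: [-1.0, -5.5, 6.5]
opening: 0.207
finger_force: 12.4
```

```bash
python3 st.py .563 .0435
```

```text
pos [ 0.56723514 -0.02687659  0.23961618] r 0.0705039063273456 ang-yaw deg -180.50302985949133 yaw 1.6396816327707988 Frad 5.437302147666307 Fcw 1.3431673110934053 Fz 6.515093224974743 0.2065673005675112 15.0 q [-0.24354002  0.01179805  1.72236694 -0.00651694  1.40214055 -0.31136023]
```

>>> apply_moves([
  [[0,0,0],0],
  [[0,0,0],0],
  [[0,0,0],0],
  [[0,0,0],0],
], hand=0.045)

```text
time: 15.4
tcp_pos: [0.5664, -0.0225, 0.2368]
tcp_rot: [0.682, 0.732, -0.001, -0.001]
ft_force: [0.2, 0.4, 0.2]
opening: 0.466
finger_force: 0.0
```

```bash
python3 st.py .563 .0435; python3 - <<'E'
from h import *
m=ctrl.camera_model("wrist");np.save("w5.npy",m,allow_pickle=True);im=ctrl.grab_frame("wrist");im2=ctrl.grab_frame("side")
a=cv2.resize(im[110:310,180:380],(400,400),interpolation=cv2.INTER_CUBIC)
b=cv2.resize(im2[110:210,220:320],(400,400),interpolation=cv2.INTER_CUBIC)
cv2.imwrite("pics/w5c.png",np.hstack([a,b]))
for y in(-.0315,-.0205,-.0095):print(proj(m,[.567,y,.263]),proj(m,[.567,y,.211]))
E
```

```text
pos [ 0.56638532 -0.02247243  0.23681407] r 0.06605923395361764 ang-yaw deg -181.1335733776985 yaw 1.6418501119900082 Frad -0.4116964095759531 Fcw -0.1815133134690625 Fz 0.22518773315526389 0.4657647973413549 15.4 q [-2.39494272e-01  1.51657722e-02  1.72404085e+00 -2.67347231e-04
  1.40398421e+00 -3.10503647e-01]
[275.40399835 273.0498137 ] [275.94682299 240.81485606]
[276.65696658 256.7973802 ] [276.93975353 227.60494501]
[277.95242094 239.99385289] [277.9590785  214.04388352]
```

View pics/w5c.png

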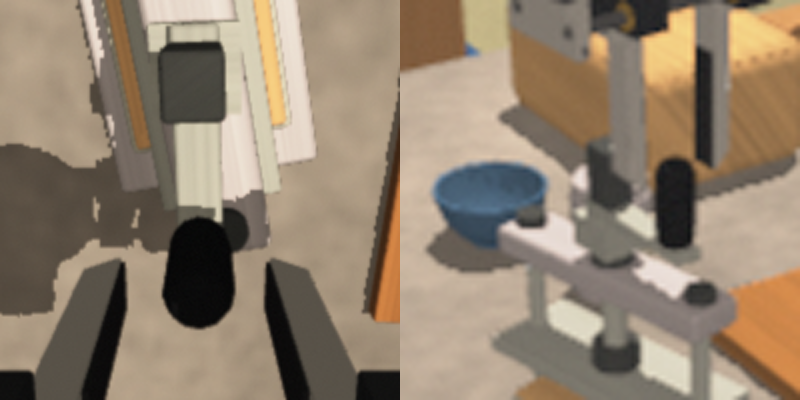

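The crank sits well on the screw. The knob is domed (top at (201,290) in the crop), so I was gripping too high, on its narrowing end. I'll regrip lower after working out the offsets.

```bash
python3 - <<'E'
from h import *
np.set_printoptions(precision=4,suppress=True)
m=np.load("w5.npy",allow_pickle=True).item();c=lambda p:np.array(p)*.5+[180,110]
print("block edges",ray(0,c((193,46)),.25,m),ray(0,c((193,122)),.25,m))
for z in (.255,.25,.245): print("knob low edge",z,ray(0,c((201,327)),z,m),"w",ray(0,c((168,290)),z,m)[0]-ray(0,c((235,290)),z,m)[0])
s=ctrl.state();T=s["tcp_pos"]
for dz in(0,-.014):print("tcp",(proj(m,T+[0,0,dz])-[180,110])*2)
E
```

```text
block edges [0.5617 0.0519 0.25  ] [0.5633 0.0297 0.25  ]
knob low edge 0.255 [ 0.5705 -0.0359  0.255 ] w -0.02122940217446634
knob low edge 0.25 [ 0.5708 -0.0386  0.25  ] w -0.02183045727146593
knob low edge 0.245 [ 0.571  -0.0413  0.245 ] w -0.0224315123684653
tcp [192.285 265.894]
tcp [192.5069 251.0585]
```

>>> apply_moves([
  [[-0.003,0.002,0.002],0],
  [[0,0,0.002],0],
  [[0,0,0],0],
  [[0,0,0],0],
])

```text
time: 15.9
tcp_pos: [0.5691, -0.0252, 0.2335]
tcp_rot: [0.682, 0.732, -0.0, -0.0]
ft_force: [0.2, -0.1, 0.1]
opening: 0.479
finger_force: 0.0
```

>>> apply_moves([
  [[0,0,0],0],
  [[0,0,0],0],
  [[0,0,0],0],
  [[0,0,0],0],
  [[0,0,0],0],
], hand=0.0)

```text
time: 16.4
tcp_pos: [0.5692, -0.0252, 0.2337]
tcp_rot: [0.682, 0.732, 0.0, 0.0]
ft_force: [-0.5, -0.1, 0.4]
opening: 0.239
finger_force: 12.0
```

```bash
python3 st.py .563 .0427
```

```text
pos [ 0.56917942 -0.02521648  0.2337431 ] r 0.0681970186657382 ang-yaw deg -178.87337068975265 yaw 1.6418687139896428 Frad 0.10250013790436788 Fcw 0.48287345428981276 Fz 0.36708380198641577 0.23939724640899404 16.4 q [-2.43210135e-01  2.30632765e-02  1.72161884e+00 -1.66086757e-05
  1.39673881e+00 -3.14279653e-01]
```

>>> apply_moves([
  [[0.0022,-0.0168,0],0],
  [[0.0065,-0.0157,0],0],
  [[0.0103,-0.0135,0],0],
  [[0.0135,-0.0103,0],0],
  [[0.0157,-0.0065,0],0],
  [[0.0168,-0.0022,0],0],
])

```text
time: 17.0
tcp_pos: [0.4974, 0.0334, 0.235]
tcp_rot: [0.682, 0.731, -0.004, -0.0]
ft_force: [-8.4, -4.5, 7.1]
opening: 0.245
finger_force: 12.0
```

```bash
python3 st.py .563 .0427
```

```text
pos [0.49737975 0.03336559 0.2349742 ] r 0.0662808311732219 ang-yaw deg -265.9221950283229 yaw 1.64092616105657 Frad 8.905365094313474 Fcw -3.251666803762331 Fz 7.128935160376001 0.24546499263037722 17.0 q [-0.15729219 -0.15118415  1.88513155 -0.00593809  1.41189062 -0.22645698]
```

>>> apply_moves([
  [[0.0175,-0.0011,0],0],
  [[0.0166,0.0059,0],0],
  [[0.0146,0.0099,0],0],
  [[0.0114,0.0134,0],0],
  [[0.0076,0.0159,0],0],
  [[0.0032,0.0174,0],0],
  [[0,0,0],0],
])

```text
time: 17.7
tcp_pos: [0.5563, 0.11, 0.233]
tcp_rot: [0.681, 0.732, -0.001, -0.0]
ft_force: [-0.7, -1.4, -0.7]
opening: 0.244
finger_force: 12.0
```

```bash
python3 st.py .563 .0427
```

```text
pos [0.55634646 0.10996683 0.23295862] r 0.06759508776060477 ang-yaw deg 1.5584705191559085 yaw 1.6421878485157306 Frad -1.3559611206937945 Fcw -0.7966792709434637 Fz -0.6907763482703495 0.24418471588860896 17.7 q [-4.26141368e-03  1.85684595e-02  1.72761590e+00 -9.03836560e-04
  1.39691099e+00 -7.54952875e-02]
```

>>> apply_moves([
  [[-0.0017,0.0174,0],0],
  [[-0.0061,0.0164,0],0],
  [[-0.0102,0.0142,0],0],
  [[-0.0135,0.0111,0],0],
  [[-0.0159,0.0073,0],0],
  [[-0.0173,0.0029,0],0],
])

```text
time: 18.3
tcp_pos: [0.6297, 0.0499, 0.2336]
tcp_rot: [0.681, 0.732, 0.0, -0.001]
ft_force: [-3.8, 2.4, -0.0]
opening: 0.247
finger_force: 12.1
```

```bash
python3 st.py .563 .0427
```

```text
pos [0.62972413 0.04990982 0.23358672] r 0.06711252742085404 ang-yaw deg -87.92001012194434 yaw 1.6421302233044015 Frad -3.5662034038669925 Fcw -2.8121544651964823 Fz -0.04937826609976015 0.24681219639299445 18.3 q [-1.00774832e-01  1.70423694e-01  1.56368157e+00  1.40306966e-03
  1.40802449e+00 -1.72336686e-01]
```

Forces are small. On to the next half turn.

>>> apply_moves([
  [[-0.0174,-0.0025,0],0],
  [[-0.0164,-0.0061,0],0],
  [[-0.0142,-0.0102,0],0],
  [[-0.0111,-0.0135,0],0],
  [[-0.0073,-0.0159,0],0],
  [[-0.0029,-0.0173,0],0],
])

```text
time: 18.9
tcp_pos: [0.5693, -0.0256, 0.2345]
tcp_rot: [0.682, 0.731, 0.001, 0.002]
ft_force: [3.8, 1.9, -0.8]
opening: 0.238
finger_force: 12.1
```

```bash
python3 st.py .563 .0427
```

```text
pos [ 0.56930733 -0.02560039  0.2345254 ] r 0.06859099833697678 ang-yaw deg -178.71153226611528 yaw 1.6403940351552506 Frad -1.56852729312493 Fcw -3.9359001160734013 Fz -0.8161499792876705 0.23775118025755357 18.9 q [-2.43265280e-01  1.98582585e-02  1.72345738e+00 -1.08458780e-03
  1.39360115e+00 -3.12679362e-01]
```

>>> apply_moves([
  [[0.0017,-0.0174,0],0],
  [[0.0061,-0.0164,0],0],
  [[0.0102,-0.0142,0],0],
  [[0.0135,-0.0113,0],0],
  [[0.0159,-0.0077,0],0],
  [[0.0173,-0.0033,0],0],
])

```text
time: 19.5
tcp_pos: [0.4942, 0.0351, 0.2345]
tcp_rot: [0.682, 0.731, -0.0, 0.002]
ft_force: [5.4, -2.5, -2.3]
opening: 0.24
finger_force: 12.1
```

```bash
python3 st.py .563 .0427
```

```text
pos [0.49420663 0.03508082 0.23450081] r 0.0692140173904632 ang-yaw deg -267.66987046207095 yaw 1.640432927493322 Frad -5.127339901399209 Fcw -3.0909609256727237 Fz -2.311961793440916 0.24042568192153543 19.5 q [-0.15666066 -0.16484157  1.89800103 -0.00288688  1.40521999 -0.22583037]
```

>>> apply_moves([
  [[0.0174,0.003,0],0],
  [[0.0164,0.0061,0],0],
  [[0.0142,0.0102,0],0],
  [[0.0111,0.0135,0],0],
  [[0.0073,0.0159,0],0],
])

```text
time: 20.0
tcp_pos: [0.5367, 0.106, 0.2336]
tcp_rot: [0.681, 0.732, -0.002, -0.001]
ft_force: [-3.0, -3.3, 1.6]
opening: 0.238
finger_force: 12.0
```

```bash
python3 st.py .563 .0427
```

```text
pos [0.53670583 0.10599962 0.2335934 ] r 0.0685436010550209 ang-yaw deg 18.44328063992875 yaw 1.6426049996043284 Frad -1.9023022337544278 Fcw -4.047121952606847 Fz 1.6065394389849423 0.2376048958982058 20.0 q [-0.01121141 -0.02874267  1.7735905  -0.00202332  1.40078046 -0.08267025]
```

Two turns done with the forces low. For the last part I'll turn the hand so its pads lie along the direction of motion. At the stop the knob can then only slip by friction and cannot be forced.

>>> apply_moves([
  [[0,0,0],0],
  [[0,0,0],0],
  [[0,0,0],-0.144],
  [[0,0,0],-0.144],
  [[0,0,0],-0.144],
  [[0,0,0],-0.144],
  [[0,0,0],-0.144],
  [[0,0,0],-0.144],
  [[0,0,0],-0.144],
  [[0,0,0],-0.144],
], hand=0.036)

```text
time: 21.0
tcp_pos: [0.5375, 0.1054, 0.2335]
tcp_rot: [0.17, 0.985, -0.0, -0.0]
ft_force: [0.3, -0.3, -0.5]
opening: 0.383
finger_force: 0.0
```

>>> apply_moves([
  [[0,0,0],-0.144],
  [[0,0,0],-0.144],
  [[0,0,0],-0.144],
  [[0,0,0],-0.144],
  [[0,0,0],-0.144],
  [[0,0,0],0],
])

```text
time: 21.6
tcp_pos: [0.5376, 0.1054, 0.2335]
tcp_rot: [-0.185, 0.983, -0.0, -0.0]
ft_force: [0.3, -0.6, 0.4]
opening: 0.387
finger_force: 0.0
```

```bash
python3 st.py .563 .0427; python3 - <<'E'
from h import *
# dark knob blob between the fingers, wrist camera
m=ctrl.camera_model("wrist");im=ctrl.grab_frame("wrist");s=ctrl.state();R=Ro.from_quat(s["tcp_rot"]).as_matrix()
roi=im[200:300,235:320].max(2);n,l,st,ce=cv2.connectedComponentsWithStats((roi<40).astype(np.uint8))
for i in range(1,n):
    if st[i,4]>60: print(st[i]+np.array([235,200,0,0,0]),ce[i]+[235,200])
for e in(-.006,0,.006):
    print(e,[proj(m,s["tcp_pos"]+R@[e+d,0,0]*[1,1,0]+[0,0,h]) for d,h in((-.011,.016),(.012,-.0))])
cv2.imwrite("pics/w6.png",im)
E
```

```text
pos [0.53759204 0.1054092  0.23352872] r 0.06766097475366396 ang-yaw deg 270.77855239938765 yaw -2.770224639637019 Frad -0.7073407276391738 Fcw 0.059813944210561326 Fz 0.36464482546559673 0.3869451439521325 21.6 q [-1.32904942e-02 -2.97370409e-02  1.77467509e+00 -1.90338702e-04
  1.39699874e+00 -1.95542190e+00]
[ 260  215   35   53 1490] [276.3704698  241.74228188]
[235 242  14  58 404] [242.2549505  275.18069307]
[306 242  14  58 390] [312.23076923 275.14358974]
-0.006 [array([277.7296392 , 275.15702015]), array([277.78976463, 233.5644688 ])]
0 [array([277.75707024, 266.87479577]), array([277.81649592, 225.30297923])]
0.006 [array([277.78497146, 258.45061083]), array([277.84366539, 216.9060702 ])]
```

The knob is centred between the jaws, so I can close and wind on.

>>> apply_moves([
  [[0,0,0],0],
  [[0,0,0],0],
  [[0,0,0],0],
  [[0,0,0],0],
  [[-0.0033,-0.0001,0],0.05],
  [[-0.0067,-0.0003,0],0.1],
  [[-0.0067,-0.0003,0],0.1],
  [[-0.0067,-0.0003,0],0.1],
], hand=0.0, squeeze=12)

```text
time: 22.45
tcp_pos: [0.5606, 0.1102, 0.2335]
tcp_rot: [-0.009, 1.0, -0.001, -0.001]
ft_force: [-2.9, -1.3, 1.1]
opening: 0.239
finger_force: 12.1
```

```bash
python3 st.py .563 .0427
```

```text
pos [0.56058527 0.11018464 0.23347554] r 0.06752782620422301 ang-yaw deg 271.02483749871095 yaw -3.123712848198647 Frad -1.220190264608744 Fcw -2.9176455156350496 Fz 1.1434102142481073 0.23947022098587536 22.45 q [-3.63030610e-03  2.91527701e-02  1.71589756e+00 -1.30708044e-03
  1.39912457e+00 -1.59208309e+00]
```

>>> apply_moves([
  [[-0.0067,-0.0003,0],0.1],
  [[-0.0067,-0.0003,0],0.1],
  [[-0.0067,-0.0003,0],0.1],
  [[-0.0067,-0.0003,0],0.1],
  [[-0.0067,-0.0003,0],0.1],
])

```text
time: 22.95
tcp_pos: [0.5914, 0.1036, 0.2331]
tcp_rot: [0.239, 0.971, -0.001, -0.004]
ft_force: [-10.8, 0.8, 3.1]
opening: 0.239
finger_force: 12.2
```

```bash
python3 st.py .563 .0427
```

```text
pos [0.59144488 0.1036453  0.23313868] r 0.06725652971920472 ang-yaw deg -87.40906042552098 yaw 2.659694712900821 Frad -3.7863886418011488 Fcw -10.119209823910404 Fz 3.1422390494937993 0.2389002347897275 22.95 q [-1.54637525e-02  1.01868685e-01  1.64016747e+00  6.11596858e-04
  1.40671999e+00 -1.10447314e+00]
```

>>> apply_moves([
  [[0,0,0],0],
  [[0,0,0],0],
])

```text
time: 23.15
tcp_pos: [0.5914, 0.1037, 0.2332]
tcp_rot: [0.237, 0.972, -0.0, -0.003]
ft_force: [-7.3, 1.3, 3.0]
opening: 0.244
finger_force: 12.2
```

```bash
python3 st.py .563 .0427
```

```text
pos [0.59141757 0.10370358 0.2331513 ] r 0.06729781241465892 ang-yaw deg -87.5997524344487 yaw 2.6637569153644196 Frad -1.9188560646759607 Fcw -7.213638256133342 Fz 3.0231231751501992 0.24427126426518822 23.15 q [-1.53477985e-02  1.01495844e-01  1.64054446e+00  5.75566162e-04
  1.40623835e+00 -1.10841229e+00]
```

>>> apply_moves([
  [[-0.001,0,0],0.015],
  [[-0.001,0,0],0.015],
  [[0,0,0],0],
  [[0,0,0],0],
])

```text
time: 23.55
tcp_pos: [0.5925, 0.1032, 0.2331]
tcp_rot: [0.251, 0.968, -0.0, -0.004]
ft_force: [-9.1, 1.9, 3.5]
opening: 0.246
finger_force: 12.2
```

```bash
python3 st.py .563 .0427; python3 - <<'E'
from h import *
im=ctrl.grab_frame("side");a=cv2.imread("pics/side0.png")
f=lambda i:cv2.resize(i[165:255,225:325],(400,360),interpolation=cv2.INTER_CUBIC)
cv2.imwrite("pics/s7.png",np.hstack([f(a),f(im)]))
E
```

```text
pos [0.59249992 0.10317273 0.23310966] r 0.06728444625577863 ang-yaw deg -86.92894076378987 yaw 2.634134885867873 Frad -2.2993898034469447 Fcw -9.035022727571658 Fz 3.457381744365616 0.2463278967687101 23.55 q [-1.64420931e-02  1.04735817e-01  1.63713116e+00  1.02868572e-03
  1.40781066e+00 -1.07996277e+00]
```

View pics/s7.png

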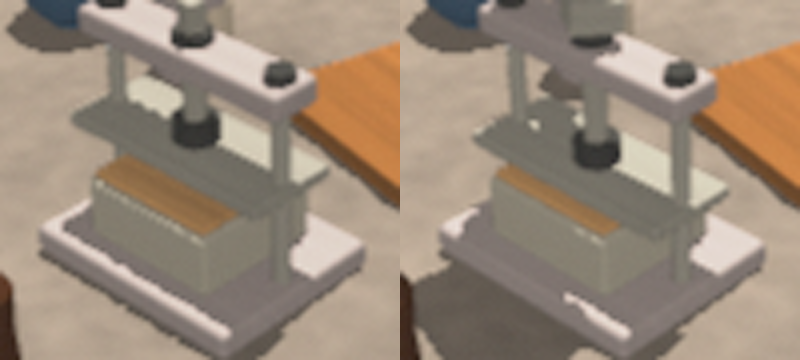

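Left is the start, right is now. The plate's near corner went from (265,215) to (657−400,235), close to the lid. I'll check its height numerically against the projected press geometry.

```bash
python3 - <<'E'
from h import *
from scipy.optimize import least_squares
m=ctrl.camera_model("side"); c=lambda p,o=0:np.array([(p[0]-o)/4+225,p[1]/4+165])
# press points (local xyz) and pixels seen now; fit press x,y,yaw + pixel shift, then plate height
L=[((-.07,-.09,0.02),c((634,338),400)),((.07,-.09,.02),c((766,243),400)),((-.07,.09,.02),c((440,232),400)),
   ((-.02,-.089,.17),c((683,103),400)),((.02,-.089,.17),c((716,78),400))]
pl=[((-.035,-.086),c((657,228),400),c((265,207))),((.035,-.086),c((728,183),400),c((328,166))),((-.035,.086),c((474,136),400),c((72,114)))]
def W(p,l): 
    a=p[2];return [p[0]+l[0]*np.cos(a)-l[1]*np.sin(a),p[1]+l[0]*np.sin(a)+l[1]*np.cos(a),l[2]]
def r(p): return np.concatenate([proj(m,W(p,l))+p[3:5]-u for l,u in L])
s=least_squares(r,[.563,.043,.25,0,0]);print(s.x,np.round(s.fun,1))
for l,now,ini in pl:
    print([round(least_squares(lambda z:(proj(m,W(s.x,(*l,z[0])))+s.x[3:5]-u)[1:],[.09]).x[0],4) for u in(now,ini)])
E
```

```text
[ 0.58629117  0.07221816  0.29123177 -1.3070544   9.71804677] [-0.6 -0.3 -0.1 -0.3  0.1  0.7 -0.7 -0.2  1.4  0. ]
[np.float64(0.0841), np.float64(0.1)]
[np.float64(0.0838), np.float64(0.097)]
[np.float64(0.0864), np.float64(0.1039)]
```

>>> apply_moves([
  [[0,0,0],0],
  [[0,0,0],0],
  [[0,0,0],0],
  [[0,0,0],0],
], hand=0.036)

```text
time: 24.0
tcp_pos: [0.5956, 0.1023, 0.2338]
tcp_rot: [0.251, 0.968, 0.0, 0.0]
ft_force: [-0.4, -0.2, -0.6]
opening: 0.382
finger_force: 0.0
```

```bash
cat > blob.py <<'E'
from h import *
m=ctrl.camera_model("wrist");s=ctrl.state();R=Ro.from_quat(s["tcp_rot"]).as_matrix();im=ctrl.grab_frame("wrist")
roi=im[200:300,235:320].max(2);n,l,st,ce=cv2.connectedComponentsWithStats((roi<40).astype(np.uint8))
for i in range(1,n):
    if st[i,4]>60: print(st[i]+np.array([235,200,0,0,0]),np.round(ce[i]+[235,200],1))
E
python3 st.py .563 .0427; python3 blob.py
```

```text
pos [0.59559772 0.10227229 0.23375576] r 0.06790779707308375 ang-yaw deg -89.58215944291189 yaw 2.6336120619753896 Frad -0.42041490228893735 Fcw -0.24788783021566024 Fz -0.6440316647721797 0.3816568727343257 24.0 q [-1.74078675e-02  1.05407078e-01  1.63521211e+00  8.35364551e-05
  1.40053441e+00 -1.08023779e+00]
[ 253  200   37   43 1333] [270.4 220.3]
[235 242  14  58 404] [242.3 275.1]
[306 242  14  58 395] [312.2 274.7]
```

>>> apply_moves([
  [[0.0084,-0.0006,0],-0.125],
  [[0.0084,-0.0006,0],-0.125],
  [[0,0,0],0],
  [[0,0,0],0],
])

```text
time: 24.45
tcp_pos: [0.5799, 0.1084, 0.2338]
tcp_rot: [0.13, 0.992, 0.0, 0.0]
ft_force: [-0.4, 0.1, 0.5]
opening: 0.383
finger_force: 0.0
```

```bash
python3 st.py .563 .0427; python3 blob.py
```

```text
pos [0.57994705 0.10840948 0.23381708] r 0.06785969672815297 ang-yaw deg -89.54579935989995 yaw 2.8812571407900354 Frad -0.0255944720022946 Fcw -0.4260801383071344 Fz 0.4866987861804935 0.38255372593211207 24.45 q [-7.23175156e-03  7.13203066e-02  1.67148628e+00  2.20674910e-06
  1.39825203e+00 -1.31769298e+00]
[ 258  214   36   54 1545] [274.9 241.2]
[235 242  14  58 405] [242.3 275. ]
[306 242  14  58 393] [312.2 274.9]
```

>>> apply_moves([
  [[0,0,0],0],
  [[0,0,0],0],
  [[0,0,0],0],
  [[0,0,0],0],
  [[-0.002,0,0],0.03],
  [[-0.002,0,0],0.03],
  [[0,0,0],0],
], hand=0.0, squeeze=18)

```text
time: 25.2
tcp_pos: [0.5834, 0.1072, 0.2334]
tcp_rot: [0.159, 0.987, -0.0, -0.001]
ft_force: [-1.8, -1.5, -0.1]
opening: 0.238
finger_force: 18.0
```

```bash
python3 st.py .563 .0427
```

```text
pos [0.58339671 0.10716292 0.2334383 ] r 0.06761282380874545 ang-yaw deg -89.28441127475271 yaw 2.8226602622730548 Frad -1.9898418536060551 Fcw -1.2517142679506947 Fz -0.10698950179422603 0.2375099845924492 25.2 q [-9.19072700e-03  8.03122952e-02  1.66266370e+00 -2.73880194e-04
  1.39976311e+00 -1.26100820e+00]
```

Still moving freely at 1.3 N, which is slack or the screw turning. Advance further in small steps.

>>> apply_moves([
  [[-0.002,-0.0001,0],0.03],
  [[-0.002,0,0],0.03],
  [[0,0,0],0],
])

```text
time: 25.5
tcp_pos: [0.5869, 0.1059, 0.2335]
tcp_rot: [0.188, 0.982, -0.0, -0.001]
ft_force: [-5.2, -1.2, 0.6]
opening: 0.237
finger_force: 18.1
```

```bash
python3 st.py .563 .0427
```

```text
pos [0.58694461 0.10593529 0.23350218] r 0.06761690425306986 ang-yaw deg -89.03944175703673 yaw 2.7628530305444245 Frad -3.0029835998171306 Fcw -4.462577426216051 Fz 0.6401695223775256 0.2372805898667191 25.5 q [-1.13634692e-02  8.82769427e-02  1.65407033e+00 -6.75907028e-06
  1.40079097e+00 -1.20341943e+00]
```

>>> apply_moves([
  [[-0.002,-0.0001,0],0.03],
  [[-0.001,0,0],0.015],
  [[0,0,0],0],
])

```text
time: 25.8
tcp_pos: [0.5892, 0.105, 0.2335]
tcp_rot: [0.21, 0.978, -0.0, -0.001]
ft_force: [-6.2, -0.3, 1.7]
opening: 0.236
finger_force: 18.1
```

```bash
python3 st.py .563 .0427
```

```text
pos [0.58915858 0.10501433 0.23348982] r 0.06758215017534354 ang-yaw deg -88.52947876040034 yaw 2.7184825674238864 Frad -2.647354241946333 Fcw -5.5703488523167195 Fz 1.7363289073317316 0.23625211568966006 25.8 q [-1.31050518e-02  9.37701660e-02  1.64821922e+00  4.32190428e-04
  1.40224985e+00 -1.16086522e+00]
```

>>> apply_moves([
  [[-0.002,-0.0001,0],0.03],
  [[-0.002,0,0],0.03],
  [[0,0,0],0],
])

```text
time: 26.1
tcp_pos: [0.592, 0.1036, 0.2334]
tcp_rot: [0.239, 0.971, 0.0, -0.002]
ft_force: [-9.2, 1.3, 3.4]
opening: 0.238
finger_force: 18.2
```

```bash
python3 st.py .563 .0427;python3 blob.py
```

```text
pos [0.59201532 0.10364043 0.23341009] r 0.06749537389289423 ang-yaw deg -87.77723998218787 yaw 2.658431556608381 Frad -2.8098065363762794 Fcw -8.862265863475113 Fz 3.3633559101721264 0.2379596252727483 26.1 q [-1.57729436e-02  1.01277802e-01  1.64030259e+00  1.25092633e-03
  1.40478097e+00 -1.10362036e+00]
[ 248  209   59   91 2280] [276.2 248. ]
```

>>> apply_moves([
  [[0.002,0,0],0],
  [[0.002,0,0],0],
  [[0.002,0,0],0],
  [[0,0,0],0],
])

```text
time: 26.55
tcp_pos: [0.5881, 0.1054, 0.2335]
tcp_rot: [0.239, 0.971, -0.001, -0.0]
ft_force: [-4.3, -3.1, -0.3]
opening: 0.239
finger_force: 18.1
```

```bash
python3 st.py .563 .0427
```

```text
pos [0.58806326 0.10537827 0.2334671 ] r 0.06750357676179403 ang-yaw deg -84.12916217397121 yaw 2.658731458005146 Frad -4.44819936598998 Fcw -2.8026347956429425 Fz -0.3475869441558225 0.2385958563583647 26.55 q [-1.17864087e-02  9.00607654e-02  1.65222862e+00 -1.02242338e-03
  1.39975983e+00 -1.09954726e+00]
```

>>> apply_moves([
  [[0,0,0],0],
  [[0,0,0],0],
  [[0,0,0],0],
  [[0,0,0],0],
], hand=0.036)

```text
time: 26.95
tcp_pos: [0.5889, 0.106, 0.234]
tcp_rot: [0.239, 0.971, 0.0, 0.001]
ft_force: [0.1, -0.2, -0.2]
opening: 0.382
finger_force: 0.0
```

```bash
python3 st.py .563 .0427;python3 blob.py
```

```text
pos [0.58885729 0.10596816 0.23399847] r 0.06834807710954238 ang-yaw deg -84.56778872088331 yaw 2.658804367209422 Frad -0.19040593358452954 Fcw 0.18495254809707937 Fz -0.1632216919942609 0.3820818108221181 26.95 q [-1.15523541e-02  9.03084400e-02  1.65099673e+00  5.61373655e-04
  1.39888346e+00 -1.09965660e+00]
[ 254  202   37   52 1466] [271.3 228.3]
[235 242  14  58 405] [242.3 275.2]
[306 242  14  58 392] [312.2 274.8]
```

On both releases the knob came back to the same angle (about 76°). The force curve was repeatable, up to 9 N against 3 N when running. That is the hard stop, so open wide and rise straight off.

>>> apply_moves([
  [[0,0,0],0],
  [[0,0,0],0],
  [[0,0,0],0],
  [[0,0,-0.01],0],
  [[0,0,-0.02],0],
  [[0,0,-0.03],0],
  [[0,0,-0.03],0],
  [[0,0,-0.03],0],
  [[0,0,0],0],
  [[0,0,0],0],
], hand=0.055)

```text
time: 28.0
tcp_pos: [0.5885, 0.1057, 0.3543]
tcp_rot: [0.239, 0.971, 0.0, 0.001]
ft_force: [0.1, -0.6, -1.1]
opening: 0.583
finger_force: 0.0
```

```bash
python3 - <<'E'
from h import *
s=ctrl.state();print(s["tcp_pos"],s["ft_force"])
# plate motion check: vertical image shift of the plate, side view, before vs now (pixel/mm ~0.32)
m=ctrl.camera_model("side");a=cv2.imread("pics/side0.png");b=ctrl.grab_frame("side")
for (x,y,w,h) in ((258,197,36,24),(240,188,20,16)):
    r=cv2.matchTemplate(cv2.resize(b[y-4:y+h+14,x-3:x+w+3],None,fx=8,fy=8,interpolation=cv2.INTER_CUBIC),cv2.resize(a[y:y+h,x:x+w],None,fx=8,fy=8,interpolation=cv2.INTER_CUBIC),cv2.TM_CCOEFF_NORMED)
    _,v,_,p=cv2.minMaxLoc(r);print("shift px",p[0]/8-3,p[1]/8-4,v)
print("px for 16,16.5,17 mm:",[proj(m,[.563,.043,.097-d/1000])[1]-proj(m,[.563,.043,.097])[1] for d in(16,17,18)])
E
```

```text
[0.58852307 0.1057319  0.35431375] [ 0.13143174 -0.58050573 -1.06568871]
shift px -0.125 5.875 0.930357038974762
shift px 0.0 4.875 0.9317299127578735
px for 16,16.5,17 mm: [np.float64(5.147858141439372), np.float64(5.466819082022425), np.float64(5.785455932121096)]
```

```bash
python3 -c "
from plant import ctrl
print(ctrl.hand_in())"
```

```text
the job is handed in; nothing more can be done
None
```

I fitted the crank on the square and wound it about two turns clockwise until the screw came to what I read as its stop, then let go, lifted clear and handed the job in. The hand-in returned no verdict. I judged the stop from a repeatable force rise (3 N running, about 10 N at the stop); my camera estimates only place the plate to within a few millimetres.

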